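Lock the bead mould's tie bar with its linch pin

ROBOT

A 6-joint arm with a two-finger parallel gripper is mounted at the origin on the work surface. World frame = base frame: x ahead of the robot, y to its left, z up, the work surface at z = 0. Lengths are in m, angles in degrees, forces in N, time in s.
With the tool pointing down it reaches from about 0.375 to 0.925 m from the base axis. Payload 5.7 kg.
Tool frame: the origin (TCP) lies on the centre line of the jaws, within the pads' length; the fingertips stand 17 mm ahead of it and the grasp point (between the pads) lies 2 mm behind it; x points along the fingers, y is the direction in which the jaws open and shut, and the axes are right-handed (so a half turn about x gives the same grasp; the last joint's range is limited). The gripper opens to 85 mm and grips with 20 to 120 N. Pads are 22 mm wide; open, the fingers measure 114 mm over their backs; the gripper's body (76 mm by 85 mm) begins 54 mm behind the grasp point. The pads swing forward as they close: fully open they stand 13 mm farther back than shut.
Start: joints at [-80.735, 20.558, 86.54, -0, 72.909, -6.595], TCP at [0.164, -0.577, 0.248] pointing down, gripper open.
Joint ranges: [-170.27, 170.27], [-57.76, 135], [12.27, 136.19], [-55.21, 235.2], [11.17, 155.16], [-170.74, 170.74]. Speed limits (degrees/s): [136.94, 136.94, 180, 180, 180, 180].

INTERFACE

Orientations are given as [roll, pitch, yaw] about the fixed x, y, z axes, in that order (R = Rz(yaw) Ry(pitch) Rx(roll)).
In Python, from bench import sense, grab_frame, sign_off gives the robot as it stands.
- The arm moves only by the tool play_rows, never from a script. Its argument "targets" is a list of rows, each a list of 5 numbers: the shift along the tool's x, y, z in units of 0.2 m (1.0 is 0.2 m), then the turn about the tool's x in units of 120 degrees (1.0 is 120 degrees), then the closure in counts, from 0 (fully open) to 255 (shut). In form: [[x, y, z, roll, claw], ...]. A call has exactly 5 rows; each row is the pose to reach, as a shift and turn from the pose measured when the call began, along the tool's axes at that moment; what a row does not reach only later rows make up. A row lasts 1/10 s, in which the tool goes at most 50 mm and 8.59 degrees, less where a joint would pass 70% of its speed; a pose out of reach is approached as far as the arm can. A call with a number of a shift or a turn outside -1 to 1 is refused whole. A call with a gripper value outside its range is refused whole. The fingers move at their own pace and stop on an object; the grip force is fixed at half the most. Time passes only in rows, so rows that repeat a pose let the fingers close, or fill a call up. It gives the time, the measured TCP pose, the force and the opening at its end, in the units of the state.
- sense(): the state, without advancing time (a new reading comes with each control period).
- grab_frame(name): name is "side" or "top" or "wrist"; returns a dict with "color" (480x640x3 uint8, red, green, blue), "depth" (480x640 float32, m along the optical axis (not along the pixel's ray), 0 where there is no reading), "K" (3x3 intrinsics, pixels), "dist_coeffs" ([k1, k2, p1, p2, k3] as OpenCV has them; the pictures are not rectified), "world_to_cam" (4x4, takes a point from world to camera coordinates); the wrist camera has in their place "mount" (4x4, takes a point from camera to tool coordinates, whose origin is the TCP and whose axes are the tool frame's). Camera axes: x right, y down, z forward; pixel columns grow to the right and rows downward; lengths in m; the calibration is good to about 2 mm. A picture is of the moment at which its call begins: read the wrist's pose just before it.
- sign_off(): hands the job in, once; it reports no verdict.
The state is a dict: "clock": time; "q": joint angles; "qd": joint speeds; "joint_efforts": joint torques, N m; "position": TCP position; "ee_rot": TCP orientation; "force": force on the tool from outside, world axes, zero at the start; "moment": the same for the moment, N m; "width": opening from 0.0 (shut) to 1.0 (fully open).
Only numpy, scipy, OpenCV 4.12 (cv2) and the standard library are available. Lean on these libraries where they do the work, as an engineer would, in place of code of your own. Each camera call takes 0.05 s, during which the arm holds its last target. There are 200 camera calls.

TASK

Take the steel linch pin out of its white stand and push it straight down through the cross hole near the end of the mould's tie bar, with its wire loop pointing out past the bar's free end, until its flange rests on the bar. Then press the loop's tab down so that the sprung loop swings over the bar end and snaps in behind the collar, let go, and leave the cup, dish and cap where they are. The bar is loose endwise, so feel for the hole with a light touch and do not force anything (keep pin and loop below about 40 N on the bar).

Things in the scene. Friction and masses are not known exactly. Their poses are not given: they have to be found in the camera images.
- pin: Steel linch pin, about 120 g, upright in its stand. Origin: centre of its flange's underside; z up, -x the way the open loop points; in use its x and y lie along the mould's. Below: round shank 10 mm thick, 36 mm long, the last 8 mm tapering to a 6 mm tip. Above: flange 22 mm across, 5 mm thick, then the grip.
- pin_grip (a point): Middle of the pin's flat grip (12 mm thick along y, 24 mm wide along x), 33 mm above the pin's origin; the grip's top is at 42 mm. Hold it from above across y, fingertips at least 14 mm above the origin, to clear the loop's axle.
- loop_pivot (a point): Middle of the loop's axle (6 mm thick, 49 mm long, along the pin's y), 9 mm above the pin's origin.
- loop (a joint): Swing of the wire loop about its axle (rad): 0 open, standing straight out to the pin's -x; grows as the loop swings down; stop at 1.36. A weak spring returns it to 0 unless it is caught behind the collar, where it rests at about 1.17.
- loop_bar (a point): Middle of the loop's outer cross wire, 38 mm from loop_pivot when relaxed. The loop is of 4 mm wire, 45 mm wide between wire centres, and stretches about 5 mm away from its axle against a spring (4 N at rest plus 2.6 N per mm): so it rides over the collar and snaps back behind it.
- tab_end (a point): Free end of the loop's thumb tab: plate 24 mm wide, 4 mm thick, 6 mm beyond the cross wire, standing 40 mm up, square to the open loop; it points outward past the bar end when shut. Pressing straight down 50 mm outward (mould -x) of the pin's axis swings the loop all the way: under 2 N at first, then a few N over the collar, to the stop 27 mm below the pin's origin.
- mould: Split aluminium bead mould fixed to the bench (two blocks 59 x 104 x 100 mm on a plate, block tops 110 mm above the bench). Origin on the bench, below hole_mid. The steel tie bar sticks out of it to the mould's -x at 78 mm height; the blocks' near face is 42 mm to +x of the origin.
- hole_mid (a point): Mid-travel place of the cross hole's mouth on the bar's flat top, 90 mm above the bench. The bar slides endwise (mould x) stiffly, 4 N: the real hole lies up to 14 mm either side of this point along the mould's x, and on it in y. Once the pin's tip is in the hole, pushing down draws the bar into line.
- bar_nose (a point): Mid-travel place of the tie bar's nose tip, 28 mm to -x of the hole and 12 mm below the bar's top. The bar is 24 mm square, flat-topped all the way to the mould, with a straight 11 mm hole right through it; its round nose widens to a 32 mm collar whose back is 16 mm outward (-x) of the hole and which stands 4 mm above the flat top.
- stand: White plastic block 56 x 56 x 44 mm fixed to the bench, with a 13 mm hole 40 mm deep in which the pin stands, flange on the block's top. Origin: centre of its underside.
- cup: White plastic cup, 68 mm across, 85 mm high, origin at the centre of its foot; leave it alone.
- dish: Glass bowl, 110 mm across, 45 mm high, origin at the centre of its foot; leave it alone.
- cap: White plastic cap lying on the bench, 72 mm across, 12 mm high, origin at the centre of its underside; leave it alone.
Mind the look-alikes: they are no part of the job. What is shaped like the pin but blue is not meant. Several things have the shape of the mould; the one meant has the colours described above.

How it is judged:
By the outcome, as a careful person would: the job done as asked, in the order asked, and still so for the second after the job is handed in, with the robot touching nothing.
It also fails if it takes over 72 s, if anything falls off the work surface, if the arm or the gripper's body presses on something with over 40 N, if the wrist force passes 120 N, or if a joint passes its speed limit or range.

## Working session

There is one attempt and no reset: what is moved stays moved. The work goes in short steps, Python scripts to look and compute and a tool call to move; the robot and the scene stay as the last step left them, time stands still between calls to the robot, and variables do not carry over. Pictures are saved under pics/ and viewed, on a budget of 10 in all, crops included, one or two more only if the job needs it, and the job is handed in when it is done.

Besides the shell and the picture viewer there is one more tool, called after "Call:" in YAML: its name, and indented under it one key for each argument. play_rows: Moves the arm, as the interface text tells. Its arguments: {"type":"object","properties":{"targets":{"type":"array","items":{"type":"array","items":{"type":"number"}}}},"required":["targets"]}

```bash
mkdir -p pics; ls; python3 - <<'E'
from bench import *
import cv2,numpy as np
s=sense();print(s['clock'],s['position'],s['ee_rot'],s['width'],s['force'])
f=[grab_frame(n) for n in("side","top")]
np.savez('f0.npz',**{f"{n}_{k}":v for n,g in zip(("side","top"),f) for k,v in g.items()})
for n,g in zip(("side","top"),f):
  cv2.imwrite(f"pics/{n}0.png",g["color"][...,::-1]);print(g['K'],g['dist_coeffs'],g['world_to_cam'])
E
```

```text
pics
0.0 [ 0.16382825 -0.57650074  0.24742794] [-95.63430236  89.89170423 100.22417279] 0.9985207105895322 [ 0.17481073 -0.91005129 -0.20440816]
[[574.89544562   0.         332.82709375]
 [  0.         574.89544562 242.88709151]
 [  0.           0.           1.        ]] [-0.05018586  0.          0.          0.          0.        ] [[-0.99688401 -0.07810106 -0.01106812  0.50017478]
 [-0.03903996  0.61042028 -0.79111501  0.05375272]
 [ 0.06854313 -0.7882178  -0.61156728  1.0832624 ]
 [ 0.          0.          0.          1.        ]]
[[448.05910402   0.         319.55467342]
 [  0.         448.05910402 239.60296842]
 [  0.           0.           1.        ]] [-0.03367574  0.          0.          0.          0.        ] [[ 1.44618976e-02 -9.99893317e-01  2.05160642e-03  4.20089295e-02]
 [-9.94325443e-01 -1.45975775e-02 -1.05374681e-01  5.08966940e-01]
 [ 1.05393388e-01 -5.16046617e-04 -9.94430474e-01  8.97300090e-01]
 [ 0.00000000e+00  0.00000000e+00  0.00000000e+00  1.00000000e+00]]
```

View pics/side0.png

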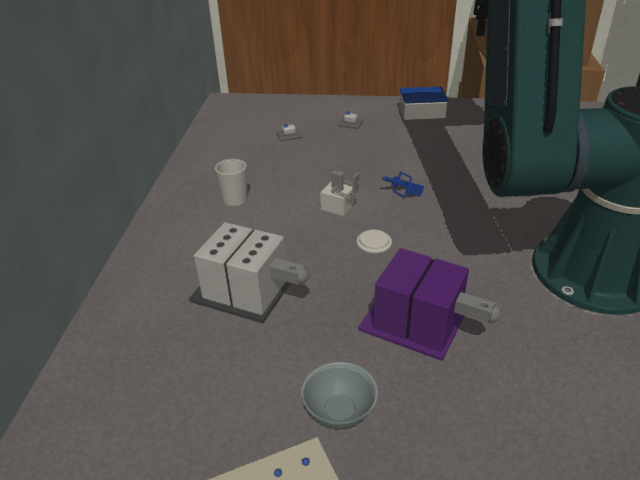

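View pics/top0.png

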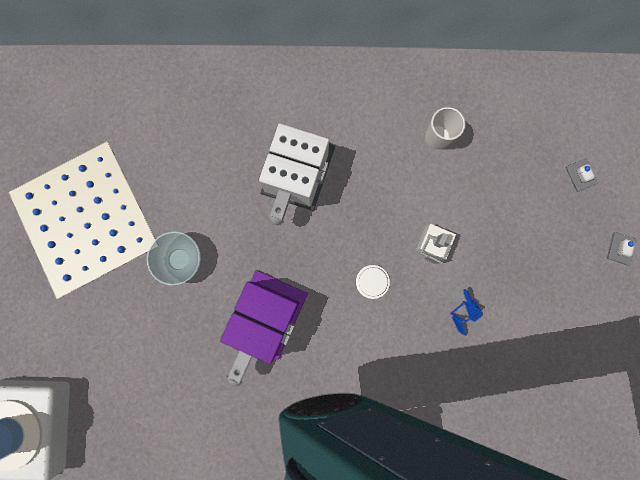

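Mould-shaped things: the grey-white one (top 295,165; side 240,268) and the purple one (top 265,318; side 420,300). The aluminium-coloured one fits. Pin-shaped: steel one upright in the white stand (top 438,243) and the blue one lying down (466,310). I'll confirm with an enlarged crop.

```bash
cat > h.py <<'E'
import numpy as np,cv2
def ray(g,uv):
    p=cv2.undistortPoints(np.array([[uv]],float),g['K'],g['dist_coeffs'])[0,0]
    M=np.linalg.inv(g['world_to_cam']); return M[:3,3],M[:3,:3]@np.r_[p,1]
def onz(g,uv,z):
    o,d=ray(g,uv); return o+d*(z-o[2])/d[2]
def proj(g,P):
    W=g['world_to_cam']; r,_=cv2.Rodrigues(W[:3,:3])
    return cv2.projectPoints(np.array(P,float).reshape(-1,1,3),r,W[:3,3],g['K'],g['dist_coeffs'])[0][:,0]
def load(n,f='f0.npz'):
    z=np.load(f); return {k[len(n)+1:]:z[k] for k in z.files if k.startswith(n)}
E
python3 - <<'E'
from h import *
g=load('top');s=load('side')
c=lambda i,x,y,w,h,k:cv2.resize(i['color'][y:y+h,x:x+w],None,fx=k,fy=k,interpolation=cv2.INTER_CUBIC)
a=np.hstack([c(g,250,115,100,115,4)[:400],c(g,410,210,57,57,7)[:400].copy()[:,:399]] ) if 0 else None
A=c(g,250,118,100,110,4); B=c(g,408,215,55,55,4);C=c(s,310,165,60,55,5)[:275]
im=np.zeros((600,720,3),np.uint8); im[:440,:400]=A; im[:220,400:620]=B; im[225:500,400:700]=C
cv2.imwrite('pics/crop1.png',im[...,::-1])
def d(g,uv):
    u,v=uv;z=np.median(g['depth'][v-1:v+2,u-1:u+2]);o,r=ray(g,uv);return o+r*z
for uv in[(284,190),(281,203),(279,208),(277,218),(438,243),(427,243)]:print(uv,d(g,uv).round(4))
E
```

```text
(284, 190) [0.595 0.119 0.102]
(281, 203) [0.5721 0.1253 0.0888]
(279, 208) [0.5642 0.13   0.0776]
(277, 218) [0.542  0.132  0.0923]
(438, 243) [ 0.4993 -0.181   0.0809]
(427, 243) [ 0.5026 -0.1682  0.0452]
```

View pics/crop1.png

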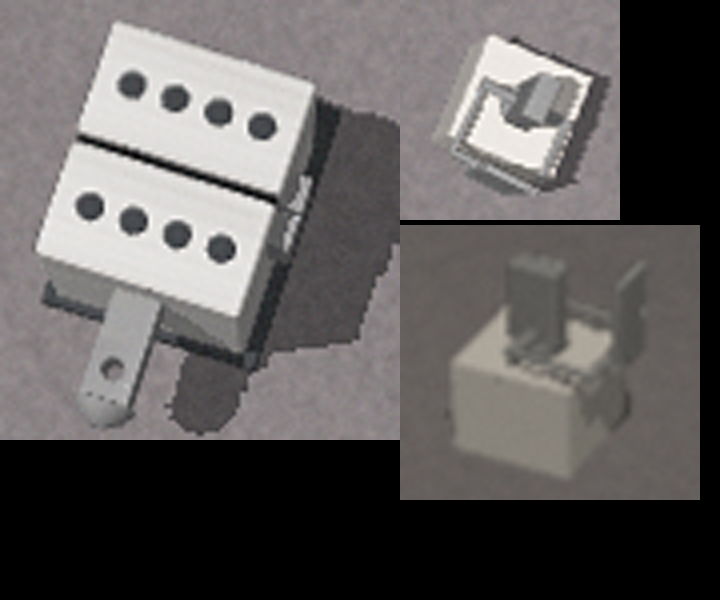

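The crop confirms it: the grey pin stands in the white stand, its loop towards image lower-left. The aluminium mould's hole is at about top (278,210). Next I measure both.

```bash
python3 - <<'E'
from h import *
from scipy.spatial.transform import Rotation as Ro
g=load('top')
hsv=cv2.cvtColor(g['color'],cv2.COLOR_RGB2HSV)
def top(x0,y0,x1,y1,z,zmin,zmax):
    m=np.zeros((480,640),np.uint8)
    v,u=np.mgrid[y0:y1,x0:x1]
    P=[]
    for a,b in zip(u.ravel(),v.ravel()):
        o,r=ray(g,(a,b));p=o+r*g['depth'][b,a]
        if zmin<p[2]<zmax and hsv[b,a,2]>150 and hsv[b,a,1]<40:P.append(onz(g,(a,b),z)[:2])
    P=np.array(P,np.float32);print(len(P));r=cv2.minAreaRect(P*1000);print(r);print(cv2.boxPoints(r).round(1))
top(250,118,345,210,.110,.095,.125)
top(410,215,462,268,.044,.034,.054)
# bar hole & edges
print('hole',onz(g,(278,210),.09),'hole bottom-ish centre')
for c in[(116,22),(314,84),(276,194),(80,136),(36,250),(238,316)]: print(c,onz(g,(250+(c[0]-1.5)/4,118+(c[1]-1.5)/4),.11)[:2].round(4))
print('gripc',onz(g,(408+(545-400)/4,215+95/4),.086))
print(Ro.from_euler('xyz',[-95.63430236,89.89170423,100.22417279],degrees=True).as_matrix().round(3))
E
```

```text
2849
((651.5684204101562, 95.96733093261719), (114.64728546142578, 121.46617889404297), 72.73289489746094)
[[576.6  59.3]
 [692.5  23.2]
 [726.6 132.7]
 [610.6 168.7]]
531
((502.4407958984375, -187.55364990234375), (58.25288772583008, 66.71513366699219), 67.34825134277344)
[[ 460.4 -201.6]
 [ 522.  -227.3]
 [ 544.4 -173.5]
 [ 482.9 -147.8]]
hole [0.55801925 0.13067933 0.09      ] hole bottom-ish centre
(116, 22) [0.7248 0.1319]
(314, 84) [0.6952 0.0358]
(276, 194) [0.6406 0.0533]
(80, 136) [0.6678 0.1477]
(36, 250) [0.6117 0.1671]
(238, 316) [0.5811 0.0704]
gripc [ 0.50723684 -0.19195699  0.086     ]
[[-0.     0.273 -0.962]
 [ 0.002 -0.962 -0.273]
 [-1.    -0.002 -0.   ]]
```

Call:
play_rows:
  targets:
    - [0,-0.14,-0.2,0,0]
    - [0,-0.28,-0.4,0,0]
    - [0,-0.42,-0.6,0,0]
    - [0,-0.56,-0.8,0,0]
    - [0,-0.7,-1.0,0,0]

```text
clock: 0.6
position: [0.3187, -0.3854, 0.2475]
ee_rot: [-95.5, 89.9, 100.4]
force: [0.9, -0.5, -0.9]
width: 1.002
```

Call:
play_rows:
  targets:
    - [0,-0.14,-0.2,0.06,0]
    - [0,-0.28,-0.4,0.13,0]
    - [0,-0.42,-0.6,0.19,0]
    - [0,-0.56,-0.8,0.25,0]
    - [0,-0.7,-1.0,0.313,0]

```text
clock: 1.1
position: [0.463, -0.208, 0.2477]
ee_rot: [-51.8, 89.9, 107.0]
force: [1.0, -0.8, -0.9]
width: 0.998
```

```bash
cat >> h.py <<'E'
from scipy.spatial.transform import Rotation as Ro
def wrist():
    from bench import sense,grab_frame
    s=sense();g=grab_frame('wrist')
    T=np.eye(4);T[:3,:3]=Ro.from_euler('xyz',s['ee_rot'],degrees=True).as_matrix();T[:3,3]=s['position']
    g['world_to_cam']=np.linalg.inv(T@g['mount']);return s,g,T
def pr(s):print(round(s['clock'],2),np.round(s['position'],4),np.round(s['ee_rot'],2),'F',np.round(s['force'],1),'w',round(s['width'],3))
E
python3 - <<'E'
from h import *
s,g,T=wrist();pr(s);print(g['mount'].round(3));print(proj(g,[[.5,-.187,.044],[.5,-.187,.077]]))
cv2.imwrite('pics/w1.png',g['color'][...,::-1]);np.savez('w1.npz',**{'w_'+k:v for k,v in g.items()})
E
```

```text
1.1 [ 0.463  -0.208   0.2477] [-51.75  89.86 107.05] F [ 1.  -0.8 -0.9] w 0.998
[[-0.001 -0.259  0.966 -0.126]
 [ 1.    -0.     0.001  0.001]
 [ 0.     0.966  0.259 -0.067]
 [ 0.     0.     0.     1.   ]]
[[286.95207924 197.10167543]
 [283.23764122 201.6616544 ]]
```

View pics/w1.png

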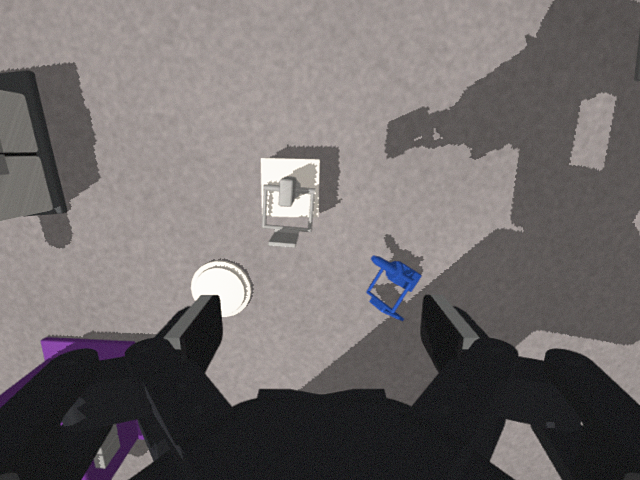

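The grip top is near (287,190), the stand's top spans about (262–320, 158–215), and the loop points down the image. I'll zoom in on it.

```bash
python3 - <<'E'
from h import *
g=load('w','w1.npz')
c=cv2.resize(g['color'][150:255,250:330],None,fx=5.6,fy=5.6,interpolation=cv2.INTER_CUBIC)
cv2.imwrite('pics/w1c.png',c[...,::-1]);print(c.shape)
E
```

```text
(588, 448, 3)
```

View pics/w1c.png

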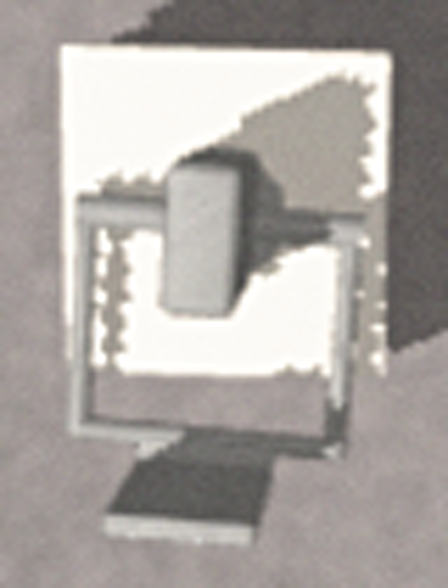

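```bash
python3 - <<'E'
from h import *
g=load('w','w1.npz');f=lambda c,z:onz(g,(250+c[0]/5.6-.4,150+c[1]/5.6-.4),z)[:2]
G=[f(c,.086) for c in[(175,165),(240,167),(230,315),(162,312)]]
print('grip',np.mean(G,0).round(4),[np.linalg.norm(G[i]-G[i-1]).round(4) for i in range(4)])
ang=lambda d:np.degrees(np.arctan2(d[1],d[0])).round(2)
print('x dir grip',ang(G[0]-G[3]),ang(G[1]-G[2]))
A=[f(c,.053) for c in[(85,210),(348,230)]];C=[f(c,.053) for c in[(75,432),(338,448)]]
print('axle mid',np.mean(A,0).round(4),np.linalg.norm(A[0]-A[1]),'ydir',ang(A[0]-A[1]),ang(C[0]-C[1]),'x',ang(np.mean(A,0)-np.mean(C,0)),np.linalg.norm(np.mean(A,0)-np.mean(C,0)))
S=[f(c,.044) for c in[(60,45),(392,55),(65,370),(385,378)]]
print('stand',np.mean(S,0),'ydir',ang(S[0]-S[1]),'x',ang(S[0]-S[2]),np.linalg.norm(S[0]-S[1]),np.linalg.norm(S[0]-S[2]))
t=load('top');print('top grip check',[proj(t,[*np.mean(G,0),.086])])
E
```

```text
grip [ 0.5073 -0.1934] [np.float64(0.0225), np.float64(0.0099), np.float64(0.0226), np.float64(0.0105)]
x dir grip -28.05 -26.35
axle mid [ 0.5075 -0.1925] 0.04482829217603359 ydir 64.42 65.23 x -25.26 0.03837064522807595
stand [ 0.50714479 -0.19305721] ydir 67.03 x -22.89 0.056841175861339376 0.056372556361698224
top grip check [array([[444.96532518, 238.75102711]])]
```

Call:
play_rows:
  targets:
    - [0,-0.08,-0.09,0.018,60]
    - [0,-0.15,-0.18,0.036,100]
    - [0.2,-0.15,-0.18,0.036,100]
    - [0.4,-0.15,-0.18,0.036,100]
    - [0.5,-0.15,-0.18,0.036,100]

```text
clock: 1.65
position: [0.5096, -0.1868, 0.1448]
ee_rot: [-53.6, 89.5, 100.4]
force: [-0.5, 0.4, -0.0]
width: 0.605
```

```bash
python3 - <<'E'
from h import *
s,g,T=wrist();pr(s);print('tool y ang',np.degrees(np.arctan2(T[1,1],T[0,1])))
print('pin in tool',(np.linalg.inv(T)@[.5073,-.193,.077,1]).round(4))
P=[[.5073,-.193,.086]];print(proj(g,P))
cv2.imwrite('pics/w2.png',g['color'][...,::-1]);np.savez('w2.npz',**{'w_'+k:v for k,v in g.items()})
E
```

```text
1.65 [ 0.5096 -0.1868  0.1448] [-53.58  89.51 100.42] F [-0.5  0.4 -0. ] w 0.605
tool y ang -116.0078006808983
pin in tool [ 0.0678  0.007  -0.001   1.    ]
[[331.55377438 272.26196088]]
```

View pics/w2.png

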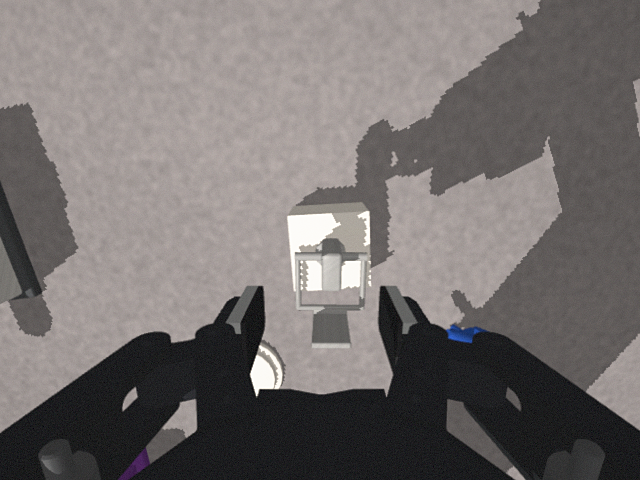

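The grip appears at (331,270), where I predicted it at (331.6,272), and it lines up with the jaws. It needs a +7 mm shift along tool y, then I go down and grip.

Call:
play_rows:
  targets:
    - [0,0.035,-0.005,0,100]
    - [0.1,0.035,-0.005,0,100]
    - [0.22,0.035,-0.005,0,100]
    - [0.335,0.035,-0.005,0,100]
    - [0.335,0.035,-0.005,0,100]

```text
clock: 2.2
position: [0.5045, -0.1924, 0.0745]
ee_rot: [-30.3, 89.2, 123.6]
force: [-0.6, 0.9, -0.2]
width: 0.611
```

Call:
play_rows:
  targets:
    - [0,0,0,0,255]
    - [0,0,0,0,255]
    - [0,0,0,0,255]
    - [0,0,0,0,255]
    - [0,0,0,0,255]

```text
clock: 2.7
position: [0.5055, -0.193, 0.076]
ee_rot: [-36.7, 89.3, 117.2]
force: [-0.4, -0.3, 7.2]
width: 0.13
```

Call:
play_rows:
  targets:
    - [-0.1,0,0,0,255]
    - [-0.25,0,0,0,255]
    - [-0.42,0,0,0,255]
    - [-0.58,0,0,0,255]
    - [-0.72,0,0,0,255]

```text
clock: 3.2
position: [0.5063, -0.1944, 0.222]
ee_rot: [-40.2, 89.4, 113.8]
force: [0.0, -0.4, -1.7]
width: 0.127
```

```bash
python3 - <<'E'
from h import *
from bench import *
s=sense();pr(s);T=np.eye(4);T[:3,:3]=Ro.from_euler('xyz',s['ee_rot'],degrees=True).as_matrix();T[:3,3]=s['position']
print(T[:3,:3].round(4),'y ang',np.degrees(np.arctan2(T[1,1],T[0,1])))
print('hole in tool',(np.linalg.inv(T)@[.557,.131,.2,1]).round(4))
E
```

```text
3.2 [ 0.5063 -0.1944  0.222 ] [-40.22  89.4  113.78] F [ 0.  -0.4 -1.7] w 0.127
[[-0.0042 -0.4385 -0.8987]
 [ 0.0095 -0.8987  0.4385]
 [-0.9999 -0.0067  0.008 ]] y ang -116.0106978980119
hole in tool [ 0.0249 -0.3145  0.097   1.    ]
```

Call:
play_rows:
  targets:
    - [0,-0.12,0.04,0,255]
    - [0,-0.28,0.09,0,255]
    - [0,-0.46,0.14,0,255]
    - [0,-0.64,0.2,0,255]
    - [0,-0.8,0.25,0,255]

```text
clock: 3.7
position: [0.5312, -0.027, 0.2238]
ee_rot: [-40.5, 89.4, 113.5]
force: [1.0, -0.3, -2.0]
width: 0.131
```

Call:
play_rows:
  targets:
    - [0,-0.2,0.06,-0.02,255]
    - [0,-0.4,0.12,-0.04,255]
    - [0,-0.6,0.18,-0.071,255]
    - [0,-0.72,0.22,-0.071,255]
    - [0,-0.77,0.235,-0.071,255]

```text
clock: 4.2
position: [0.5563, 0.1346, 0.2255]
ee_rot: [-51.5, 89.4, 111.1]
force: [-0.0, -0.5, -2.0]
width: 0.128
```

```bash
python3 - <<'E'
from h import *
from bench import grab_frame
s,g,T=wrist();pr(s);t=grab_frame('top');sd=grab_frame('side')
print('y ang',np.degrees(np.arctan2(T[1,1],T[0,1])),'hole in tool',(np.linalg.inv(T)@[.557,.131,.2,1]).round(4))
np.savez('w3.npz',**{'w_'+k:v for k,v in g.items()},**{'t_'+k:v for k,v in t.items()},**{'s_'+k:v for k,v in sd.items()})
O=(T@[.032,0,0,1])[:3]; tip=(T@[.068,0,0,1])[:3]
for n,c in(('w',g),('t',t),('s',sd)):print(n,'org,tip,hole',proj(c,[O,tip,[.557,.131,.09]]).round(0).tolist())
u,v=proj(sd,[tip])[0].astype(int)
a=cv2.resize(sd['color'][v-75:v+75,u-65:u+65],None,fx=4,fy=4,interpolation=cv2.INTER_CUBIC)
im=np.zeros((600,800,3),np.uint8);im[:,:520]=a;im[:480,520:]=g['color'][:,180:460];print('side crop origin',u-65,v-75)
cv2.imwrite('pics/w3.png',im[...,::-1])
E
```

```text
4.2 [0.5563 0.1346 0.2255] [-51.54  89.37 111.14] F [-0.  -0.5 -2. ] w 0.128
y ang -107.32553975798527 hole in tool [ 0.0254  0.0034 -0.0019  1.    ]
w org,tip,hole [[319.0, 292.0], [319.0, 268.0], [325.0, 238.0]]
t org,tip,hole [[270.0, 201.0], [272.0, 205.0], [278.0, 211.0]]
s org,tip,hole [[290.0, 218.0], [291.0, 237.0], [293.0, 267.0]]
side crop origin 226 161
```

View pics/w3.png

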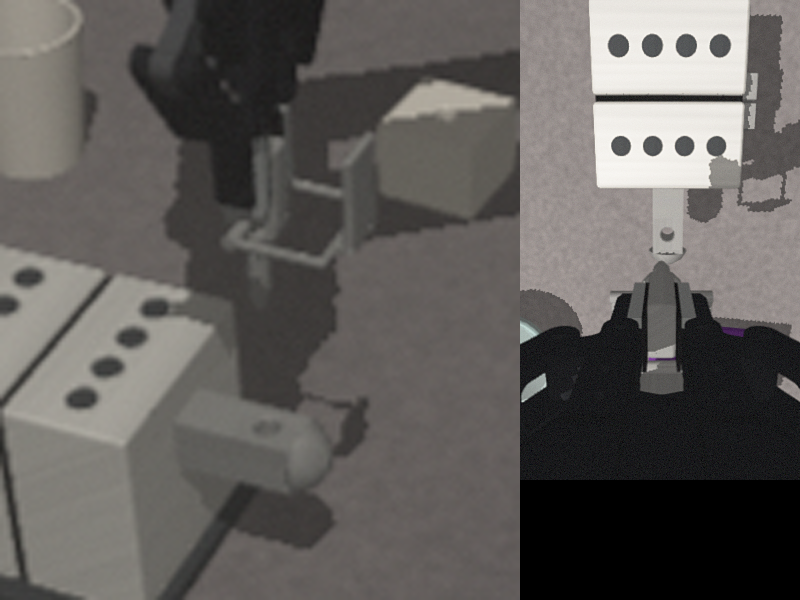

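The pin is held straight: its tip is at side (291,236), where I predicted it. The hole shows at wrist (327,233) and side (293,268). The mould's edges run square to the view.

```bash
python3 - <<'E'
from h import *
w,s=load('w','w3.npz'),load('s','w3.npz')
T=np.linalg.inv(w['mount']@w['world_to_cam']) # tool->world
gr=cv2.cvtColor(w['color'],cv2.COLOR_RGB2GRAY)
m=(gr[222:245,316:340]<110).astype(np.uint8);n,l,st,c=cv2.connectedComponentsWithStats(m);print(st[1:],c[1:]+[316,222])
H=onz(w,(327,233),.09);print('wrist',H,'side',onz(s,(292.7,267.8),.09))
# two view tip height of pin
print('tip side px->', 'tool coords of hole',(np.linalg.inv(T)@np.r_[H,1]).round(4),(np.linalg.inv(T)@np.r_[onz(s,(292.7,267.8),.09),1]).round(4))
gs=cv2.cvtColor(w['color'],cv2.COLOR_RGB2GRAY)
for v in(205,215,245):print(v,np.where(gs[v,300:360]>140)[0]+300)
E
```

```text
[[ 5 10 13  9 82]] [[326.69512195 236.03658537]]
wrist [0.5603331  0.12832291 0.09      ] side [0.55772933 0.1325671  0.09      ]
tip side px-> tool coords of hole [ 0.1354  0.0059 -0.0067  1.    ] [ 0.1354  0.0026 -0.0029  1.    ]
205 [300 301 302 303 304 305 306 307 308 309 310 312 313 314 315 316 317 318
 319 320 321 322 323 324 325 326 327 328 329 330 331 332 333 334 335 336
 337 338 339 340 341 342 343 344 345 346 347]
215 [300 301 302 303 304 305 306 307 308 309 310 311 312 313 314 315 316 317
 318 319 320 321 322 323 324 325 326 327 328 329 330 331 332 333 334 335
 336 337 338 339 340 341 342 343 344 345 346 347 348]
245 [300 301 303 304 305 306 307 308 309 310 311 312 313 314 315 316 317 318
 319 320 321 322 323 324 325 326 327 328 329 330 331 332 333 334 335 336
 337 338 339 340 341 342 343 344 345 346 347 348 349 350 351 352 353 354
 355 356 357 358 359]
```

Call:
play_rows:
  targets:
    - [0,0.01,-0.01,0,255]
    - [0.08,0.021,-0.022,0,255]
    - [0.16,0.021,-0.022,0,255]
    - [0.23,0.021,-0.022,0,255]
    - [0.25,0.021,-0.022,0,255]

```text
clock: 4.85
position: [0.5578, 0.1251, 0.1737]
ee_rot: [-30.2, 89.4, 132.3]
force: [-0.3, 0.2, -1.6]
width: 0.13
```

```bash
python3 - <<'E'
from h import *
from bench import grab_frame
s,g,T=wrist();pr(s);t=grab_frame('top');sd=grab_frame('side')
print(T[:3,:3].round(3))
np.savez('w4.npz',**{'w_'+k:v for k,v in g.items()},**{'t_'+k:v for k,v in t.items()},**{'s_'+k:v for k,v in sd.items()})
tip=(T@[.068,0,0,1])[:3]
for n,c in(('w',g),('t',t),('s',sd)):print(n,'tip,below',proj(c,[tip,[tip[0],tip[1],.09]]).round(1).tolist())
print('tip',tip)
a=cv2.resize(sd['color'][215:295,265:325],None,fx=6.5,fy=6.5,interpolation=cv2.INTER_CUBIC)
b=cv2.resize(g['color'][190:290,285:360],None,fx=5.3,fy=5.3,interpolation=cv2.INTER_CUBIC)
im=np.zeros((600,800,3),np.uint8);im[:520,:390]=a;im[:b.shape[0],395:395+b.shape[1]]=b
cv2.imwrite('pics/w4.png',im[...,::-1])
E
```

```text
4.85 [0.5578 0.1251 0.1737] [-30.17  89.37 132.31] F [-0.3  0.2 -1.6] w 0.13
[[-0.007 -0.301 -0.954]
 [ 0.008 -0.954  0.301]
 [-1.    -0.006  0.01 ]]
w tip,below [[319.3, 268.4], [319.5, 260.4]]
t tip,below [[279.9, 209.0], [280.6, 210.4]]
s tip,below [[293.0, 257.9], [293.5, 265.2]]
tip [0.55725912 0.12566057 0.10572765]
```

View pics/w4.png

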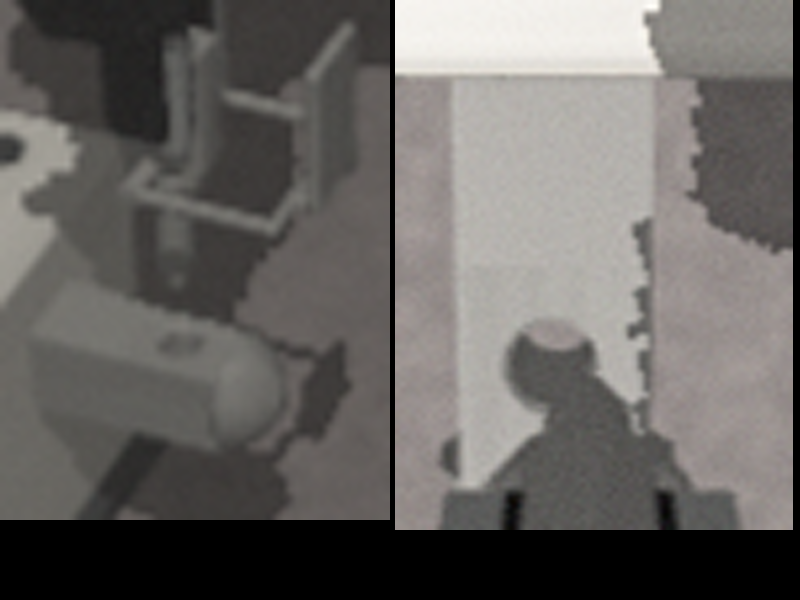

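The hole is at wrist (314.4,258.3), against (319.5,260.4) for the point under the tip. The side view agrees: the hole is 2.7 px nearer. The correction is about -3.3 mm along tool y and -1.2 mm along tool z.

Call:
play_rows:
  targets:
    - [0,-0.016,-0.006,0,255]
    - [0,-0.016,-0.006,0,255]
    - [0,-0.016,-0.006,0,255]
    - [0,-0.016,-0.006,0,255]
    - [0,-0.016,-0.006,0,255]

```text
clock: 5.5
position: [0.5611, 0.1288, 0.1755]
ee_rot: [-45.6, 89.4, 116.9]
force: [0.3, -0.5, -2.2]
width: 0.131
```

Call:
play_rows:
  targets:
    - [0.02,0.006,0.004,0,255]
    - [0.04,0.006,0.004,0,255]
    - [0.06,0.006,0.004,0,255]
    - [0.06,0.006,0.004,0,255]
    - [0.06,0.006,0.004,0,255]

```text
clock: 6.0
position: [0.5598, 0.128, 0.1632]
ee_rot: [-42.5, 89.4, 120.0]
force: [-0.2, 0.4, -1.6]
width: 0.128
```

```bash
python3 - <<'E'
from h import *
s,g,T=wrist();pr(s)
np.savez('w5.npz',**{'w_'+k:v for k,v in g.items()})
tip=(T@[.068,0,0,1])[:3];print('tip',tip,proj(g,[tip,[tip[0],tip[1],.09]]).round(1).tolist())
b=cv2.resize(g['color'][220:290,280:360],None,fx=7,fy=7,interpolation=cv2.INTER_CUBIC)
cv2.imwrite('pics/w5.png',b[...,::-1])
E
```

```text
6.0 [0.5598 0.128  0.1632] [-42.52  89.43 120.01] F [-0.2  0.4 -1.6] w 0.128
tip [0.55944532 0.12857504 0.09523081] [[319.3, 268.4], [319.4, 265.6]]
```

View pics/w5.png

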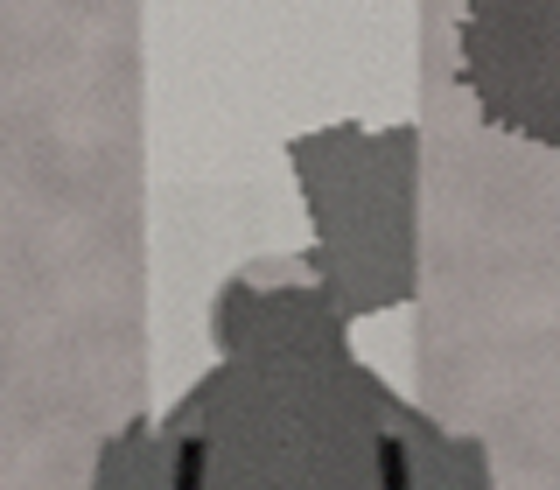

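The bar's centre is at u 320.3, the hole's centre near (320,265), and the point under the tip at (319.4,265.6), so they line up. Going down gently.

Call:
play_rows:
  targets:
    - [0.01,0,0,0,255]
    - [0.02,0,0,0,255]
    - [0.03,0,0,0,255]
    - [0.04,0,0,0,255]
    - [0.04,0,0,0,255]

```text
clock: 6.55
position: [0.5595, 0.1281, 0.1551]
ee_rot: [-41.0, 89.4, 121.5]
force: [-1.2, 0.0, -1.1]
width: 0.123
```

Call:
play_rows:
  targets:
    - [0.01,0,0,0,255]
    - [0.025,0,0,0,255]
    - [0.04,0,0,0,255]
    - [0.05,0,0,0,255]
    - [0.05,0,0,0,255]

```text
clock: 7.05
position: [0.5588, 0.1287, 0.1444]
ee_rot: [-36.9, 89.3, 125.6]
force: [-3.1, 3.9, -2.0]
width: 0.131
```

Call:
play_rows:
  targets:
    - [0.015,-0.003,0.002,0,255]
    - [0.03,-0.003,0.002,0,255]
    - [0.045,-0.003,0.002,0,255]
    - [0.055,-0.003,0.002,0,255]
    - [0.055,-0.003,0.002,0,255]

```text
clock: 7.55
position: [0.5587, 0.1292, 0.1331]
ee_rot: [-36.0, 89.4, 126.5]
force: [-0.6, 0.5, -1.9]
width: 0.126
```

Forces are nearly zero, with about 11 mm left to the seat.

Call:
play_rows:
  targets:
    - [0.015,0,0,0,255]
    - [0.03,0,0,0,255]
    - [0.04,0,0,0,255]
    - [0.047,0,0,0,255]
    - [0.047,0,0,0,255]

```text
clock: 8.05
position: [0.5588, 0.1292, 0.1234]
ee_rot: [-35.8, 89.4, 126.7]
force: [-0.7, -0.3, -1.8]
width: 0.129
```

Call:
play_rows:
  targets:
    - [0.005,0,0,0,255]
    - [0.01,0,0,0,255]
    - [0.015,0,0,0,255]
    - [0.015,0,0,0,255]
    - [0.015,0,0,0,255]

```text
clock: 8.55
position: [0.5592, 0.1292, 0.1219]
ee_rot: [-41.3, 89.4, 121.2]
force: [-4.0, -0.5, 11.3]
width: 0.129
```

Contact at 0.1219 with about 11 N (seat expected at 0.122), so the flange is down. Release and rise.

Call:
play_rows:
  targets:
    - [0,0,0,0,120]
    - [0,0,0,0,120]
    - [0,0,0,0,120]
    - [0,0,0,0,120]
    - [0,0,0,0,120]

```text
clock: 9.05
position: [0.5592, 0.1292, 0.1217]
ee_rot: [-40.4, 89.4, 122.1]
force: [-1.1, -0.0, 0.4]
width: 0.527
```

Call:
play_rows:
  targets:
    - [-0.05,0,0,0,120]
    - [-0.15,0,0,0,120]
    - [-0.25,0,0,0,120]
    - [-0.4,0,0,0,120]
    - [-0.5,0,0,0,120]

```text
clock: 9.55
position: [0.5604, 0.1283, 0.2243]
ee_rot: [-52.4, 89.4, 110.2]
force: [0.9, -0.8, -0.3]
width: 0.527
```

```bash
python3 - <<'E'
from h import *
from bench import grab_frame
s,g,T=wrist();pr(s);sd=grab_frame('side');print(T[:3,:3].round(3))
np.savez('w6.npz',**{'w_'+k:v for k,v in g.items()},**{'s_'+k:v for k,v in sd.items()})
a=cv2.resize(sd['color'][215:305,250:330],None,fx=5,fy=5,interpolation=cv2.INTER_CUBIC)
b=cv2.resize(g['color'][190:340,270:370],None,fx=4,fy=4,interpolation=cv2.INTER_CUBIC)
im=np.zeros((600,800,3),np.uint8);im[:450,:400]=a;im[:600,400:]=b
cv2.imwrite('pics/w6.png',im[...,::-1])
E
```

```text
9.55 [0.5604 0.1283 0.2243] [-52.35  89.45 110.18] F [ 0.9 -0.8 -0.3] w 0.527
[[-0.003 -0.3   -0.954]
 [ 0.009 -0.954  0.3  ]
 [-1.    -0.008  0.006]]
```

View pics/w6.png

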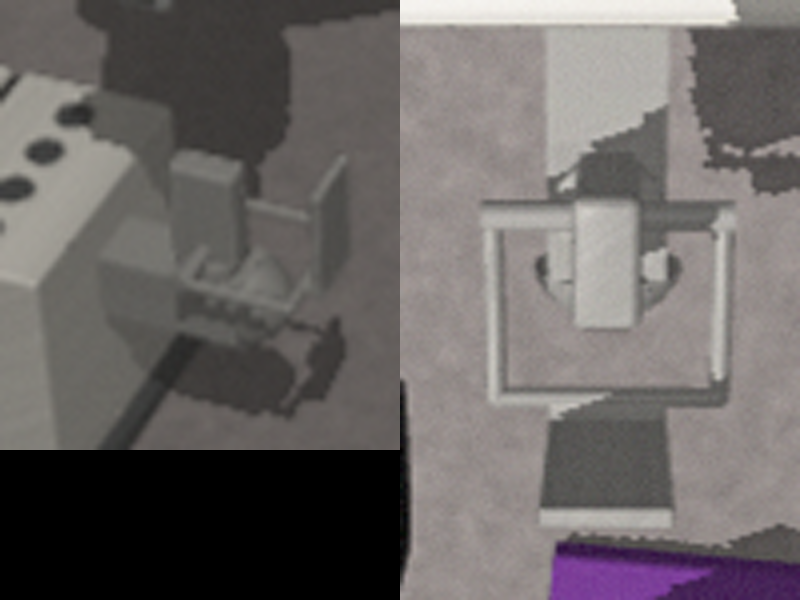

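The side and wrist views show the pin seated square, with the loop out past the nose and the grip top at wrist (322,256). Next I shut the fingers and go over the tab, about 51 mm outward of the pin's axis.

Call:
play_rows:
  targets:
    - [0,0,0.06,0,255]
    - [0,-0.005,0.14,0,255]
    - [0,-0.005,0.22,0,255]
    - [0,-0.005,0.265,0,255]
    - [0,-0.005,0.265,0,255]

```text
clock: 10.15
position: [0.5093, 0.1459, 0.2251]
ee_rot: [-66.0, 89.5, 96.6]
force: [-0.8, -0.6, -0.3]
width: -0.004
```

Call:
play_rows:
  targets:
    - [0.06,0,0,0,255]
    - [0.12,0,0,0,255]
    - [0.18,0,0,0,255]
    - [0.24,0,0,0,255]
    - [0.24,0,0,0,255]

```text
clock: 10.65
position: [0.5078, 0.146, 0.1746]
ee_rot: [-40.5, 89.4, 122.1]
force: [-0.6, 0.1, 0.3]
width: 0.002
```

Call:
play_rows:
  targets:
    - [0.03,0,-0.012,0,255]
    - [0.07,0,-0.012,0,255]
    - [0.11,0,-0.012,0,255]
    - [0.15,0,-0.01,0,255]
    - [0.19,0,-0.008,0,255]

```text
clock: 11.15
position: [0.509, 0.1459, 0.1359]
ee_rot: [-40.3, 89.4, 122.3]
force: [-0.0, 0.6, 0.4]
width: 0.0
```

Call:
play_rows:
  targets:
    - [0.03,0,0.0,0,255]
    - [0.06,0,0.004,0,255]
    - [0.09,0,0.008,0,255]
    - [0.12,0,0.012,0,255]
    - [0.15,0,0.015,0,255]

```text
clock: 11.65
position: [0.5066, 0.147, 0.1058]
ee_rot: [-47.8, 89.5, 114.8]
force: [1.1, -0.3, 3.3]
width: 0.001
```

Call:
play_rows:
  targets:
    - [0.02,0,0.002,0,255]
    - [0.04,0,0.002,0,255]
    - [0.06,0,0.004,0,255]
    - [0.08,0,0.004,0,255]
    - [0.095,0,0.004,0,255]

```text
clock: 12.15
position: [0.5074, 0.1474, 0.0871]
ee_rot: [-65.8, 89.5, 96.8]
force: [1.1, -0.4, 2.1]
width: 0.003
```

Call:
play_rows:
  targets:
    - [0.008,0,0.003,0,255]
    - [0.016,0,0.003,0,255]
    - [0.024,0,0.003,0,255]
    - [0.026,0,0.003,0,255]
    - [0.026,0,0.003,0,255]

```text
clock: 12.65
position: [0.5067, 0.1477, 0.0819]
ee_rot: [-64.0, 89.5, 98.6]
force: [-0.5, 0.8, 1.7]
width: -0.002
```

Call:
play_rows:
  targets:
    - [0.004,0,0,0,255]
    - [0.008,0,0,0,255]
    - [0.01,0,0,0,255]
    - [0.01,0,0,0,255]
    - [0.01,0,0,0,255]

```text
clock: 13.15
position: [0.5073, 0.1477, 0.0801]
ee_rot: [-71.3, 89.5, 91.3]
force: [3.2, -0.8, 3.4]
width: 0.0
```

Call:
play_rows:
  targets:
    - [-0.04,0,0,0,255]
    - [-0.1,0,0,0,255]
    - [-0.2,0,0,0,255]
    - [-0.35,0,0,0,255]
    - [-0.5,0,0,0,255]

```text
clock: 13.65
position: [0.5057, 0.1468, 0.1812]
ee_rot: [-53.8, 89.5, 108.8]
force: [0.2, -0.4, -0.3]
width: -0.005
```

```bash
python3 - <<'E'
from h import *
from bench import grab_frame
s,g,T=wrist();pr(s);sd=grab_frame('side')
np.savez('w7.npz',**{'w_'+k:v for k,v in g.items()},**{'s_'+k:v for k,v in sd.items()})
a=cv2.resize(sd['color'][220:310,255:335],None,fx=5,fy=5,interpolation=cv2.INTER_CUBIC)
im=np.zeros((480,800,3),np.uint8);im[:450,:400]=a;im[:,400:]=g['color'][:,120:520]
cv2.imwrite('pics/w7.png',im[...,::-1])
E
```

```text
13.65 [0.5057 0.1468 0.1812] [-53.78  89.47 108.81] F [ 0.2 -0.4 -0.3] w -0.005
```

View pics/w7.png

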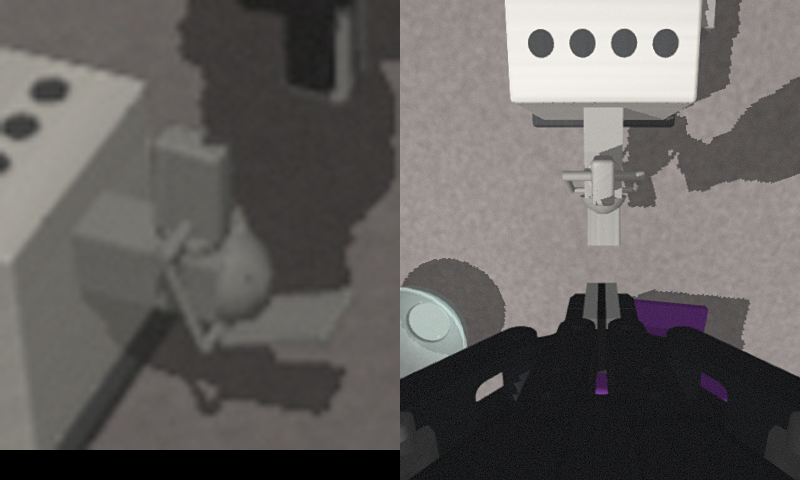

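The side view shows the loop swung down past the collar with the tab sticking outward (crop 335,315), and it stays there with nothing touching it. I'll check the caught angle from depth.

```bash
python3 - <<'E'
from h import *
w=load('w','w7.npz')
for v in(225,235,242):
    o,r=ray(w,(323,v));p=o+r*np.median(w['depth'][v-1:v+2,321:326]);d=p-[.5588,.1298,.09]
    out=-d[0]*.953+d[1]*.302;print(v,p.round(4),'outward',out.round(4),'below org',d[2].round(4))
E
```

```text
225 [0.5216 0.14   0.068 ] outward 0.0385 below org -0.022
235 [0.515  0.1421 0.0704] outward 0.0455 below org -0.0196
242 [0.5105 0.1435 0.0723] outward 0.0502 below org -0.0177
```

Call:
play_rows:
  targets:
    - [-0.05,0,0,0,255]
    - [-0.15,0,0,0,255]
    - [-0.25,0,0,0,255]
    - [-0.3,0,0,0,255]
    - [-0.3,0,0,0,255]

```text
clock: 14.25
position: [0.5092, 0.1469, 0.2456]
ee_rot: [-109.1, 89.3, 53.5]
force: [0.3, -0.5, 0.4]
width: -0.0
```

```bash
python3 - <<'E'
from h import *
from bench import sign_off
s,w,T=wrist();pr(s)
for P in([.5588,.1298,.132],[.5105,.1435,.0723]):
    u,v=proj(w,[P])[0].round().astype(int);o,r=ray(w,(u,v));print(P,(o+r*np.median(w['depth'][v-1:v+2,u-1:u+2])).round(4))
print(sign_off())
E
```

```text
14.25 [0.5092 0.1469 0.2456] [-109.1    89.26   53.51] F [ 0.3 -0.5  0.4] w -0.0
[0.5588, 0.1298, 0.132] [0.5592 0.13   0.1325]
[0.5105, 0.1435, 0.0723] [0.5108 0.1436 0.0727]
the job is handed in; nothing more can be done
None
```

The linch pin is in the aluminium mould's tie bar and its loop is shut behind the collar. I handed the job in at 14.25 s, with the gripper clear of everything.

- **Pin:** I took the steel pin from the white stand and lined it up using the wrist and side cameras. It went straight into the cross hole until the flange touched at about 11 N.
- **Loop:** I pressed the tab down with shut fingers about 50–55 mm out from the pin. The end-of-move readings never passed about 5 N.
- **Last checks:** The grip's top is at 132.5 mm height (132 expected), so the flange rests on the bar. With nothing touching it, the tab stayed tilted at about 1.2 rad (1.17 expected when caught) and had not moved in the next look.
- **Disagreement:** My first side and wrist measurements of the hole differed by about 3 mm across the bar. A closer look agreed with the wrist camera, and I corrected for it before inserting.
- **Not checked:** I kept the arm away from the cup, dish and cap but did not measure them again at the end. I viewed 11 pictures, one over the budget of 10.

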